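# Slide the dish through to the trivet

### The job

Push the round ceramic dish flat along the counter, through the narrow gap between the squat twist-cap jar and the low flip-top bin, until it rests against the edge of the gray trivet on the other side, where it will serve as the spoon rest. Only push it: never lift it or tip it. The dish may brush the jar and the bin on its way, but do not bump those two with the robot, leave the other things standing where they are, and finish clear of everything.

Things in the scene. Friction and masses are not known exactly. Their poses are not given: they have to be found in the camera images.
- dish: Loose round white ceramic dish, straight sided, open on top: 90 mm across, 38 mm high, wall 5 mm, floor 12 mm thick, about 0.3 kg (varies). Origin at the centre of its underside, z up. It starts 0.2 to 0.25 m from the gap, on the side away from the trivet, up to 50 mm off the gap's centre line.
- bin: Low flip-top plastic bin fixed to the counter on the robot's side of the gap, white with a gray lid: 100 mm (own x) by 80 mm (own y) by 50 mm high. Origin at the centre of its underside. Its own x axis points away from the robot across the gap to the jar; its own y axis is the direction (either way) in which the gap is passed.
- jar: Squat glass jar with a steel twist cap, fixed to the counter on the far side of the gap: 80 mm across, 48 mm high. Origin at the centre of its underside, 188 mm from the bin's origin along the bin's x axis.
- gap (a point): Middle of the gap at counter height, halfway between the facing sides of bin and jar (99 mm from the bin's origin along the bin's x axis; axes as the bin's). The gap is 98 mm wide at its narrowest, 4 mm to spare on each side of the dish, and 80 mm long along the bin's y axis.
- trivet: Round gray silicone trivet fixed to the counter, 160 mm across, 8 mm thick, its centre 0.2 to 0.25 m from the gap on the side across from the dish (left or right of the robot, varies). Origin at the centre of its underside. The dish touches its edge when their centres are 125 mm apart.
- sifter: Loose stainless sifter cup, 90 mm across, 85 mm high, with a handle reaching 79 mm from its axis; beyond the jar. Origin at the centre of its underside. To be left alone.
- shaker: Loose aluminium shaker, 44 mm across, 75 mm high, beyond the jar. Origin at the centre of its underside. To be left alone.
- mug: Loose white ceramic mug, 76 mm across, 85 mm high, beyond the jar. Origin at the centre of its underside. To be left alone.
There are look-alikes about, which are no part of the job. What is shaped like the dish but green or yellow is not meant.

How it is judged (in metres and radians):
On the way:
1. the dish is in the gap between jar and bin (horizontal distance between dish and gap below 0.02 m), for 0.05 s.
At the end, for the whole second after the job is handed in: After passing through the gap, the dish lies flat and still on the counter on the trivet's side, its edge within 8 mm of the trivet's edge (centres less than 133 mm apart) (horizontal distance between dish and trivet below 0.133 m and horizontal distance between dish and gap above 0.075 m and height (world z) of dish below 0.004 m and angle between dish's own z axis and vertical below 0.05 rad and linear speed of dish below 0.01 m/s); the robot touches nothing.
It fails at once if the dish is lifted (underside more than 10 mm up) (height (world z) of dish above 0.01 m).
It fails at once if the dish is tipped by more than 0.2 rad (angle between dish's own z axis and vertical above 0.2 rad).
It fails at once if the robot bumps the jar or the bin (more than 5 N) (contact force between any of the fingers, the arm and jar above 5 N or contact force between any of the fingers, the arm and bin above 5 N).
It fails at once if a bystander (sifter, shaker, mug) is shifted by more than 15 mm (distance of any of sifter, shaker, mug from where it was at the start of the episode above 0.015 m).
It also fails if it takes over 48 s, if anything falls off the work surface, if the arm or the gripper's body presses on something with over 40 N, if the wrist force passes 120 N, or if a joint passes its speed limit or range.

### The arm

A 7-joint arm with a two-finger parallel gripper is mounted at the origin on the work surface. World frame = base frame: x ahead of the robot, y to its left, z up, the work surface at z = 0. Lengths are in mm, angles in rad, forces in N, time in s.
With the tool pointing down it reaches from about 425 to 825 mm from the base axis. Payload 3.6 kg.
Tool frame: the origin (TCP) lies midway between the tips of the shut fingers; the grasp point (between the pads) lies env.pinch_z behind it (env.pinch_z is the distance from the TCP to the grasp point, in mm); x points along the fingers, z is the direction in which the jaws open and shut, and the axes are right-handed (so a half turn about x gives the same grasp; the last joint's range is limited). The gripper opens to 93 mm and grips with 3 to 60 N. Pads are 15 mm wide; open, the fingers measure 128 mm over their backs; the gripper's body (75 mm by 188 mm) begins 65 mm behind the grasp point.
Start: joints at [-1.278, 0.615, -0.013, 1.423, 0.008, 1.103, -0.04], TCP at [204.311, 617.024, 218.64] pointing down, gripper open.
Joint ranges: [-3.12, 3.12], [-0.3, 2.06], [-1.34, 1.32], [0.26, 2.42], [-1.36, 4.5], [0.01, 1.98], [-2.84, 2.84]. Speed limits (rad/s): [2.79, 2.79, 3.14, 3.14, 3.14, 3.14, 3.14].

### API

Orientations are given as a unit quaternion [x, y, z, w].
In Python, from rig import env, viewer, hand_in, recognise, tip_of gives the robot as it stands.
- The arm moves only by the tool step_arm, never from a script. Its argument "motion" is a list of rows, each an object of numbers: "gripper": the opening, from -1 (shut) to 1 (fully open); "x", "y", "z": the shift along the world's x, y, z in m; "ax", "ay", "az": the turn, a rotation vector about the world's x, y, z in degrees. In form: [{"gripper": .., "x": .., "y": .., "z": .., "ax": .., "ay": .., "az": ..}, ...]. A call has 1 to 8 rows; each row is the pose to reach, as a shift and turn from the pose commanded when the call began; what a row does not reach only later rows make up. A row lasts 1/10 s, in which the tool goes at most 50 mm and 8.59 degrees, less where a joint would pass 70% of its speed; a pose out of reach is approached as far as the arm can. A call with a gripper value outside its range is refused whole. The fingers move at their own pace and stop on an object; the grip force is fixed at half the most. Time passes only in rows, so rows that repeat a pose let the fingers close. It gives the time, the measured TCP pose, the force and the opening at its end, in the units of the state.
- env.get_state(): the state, without advancing time (a new reading comes with each control period).
- viewer.grab_frame(name): name is "scene" or "top" or "wrist"; returns the picture (420x560x3 uint8, red, green, blue); there is no depth.
- viewer.calibration(name): a dict with "K" (3x3 intrinsics, pixels), "origin" and "orientation" of the camera in the world. Camera axes: x right, y down, z forward; pixel columns grow to the right and rows downward; lengths in mm; the calibration is good to about 2 mm. A picture is of the moment at which its call begins: read the wrist's pose just before it. calibration takes no time and is no camera call; for the wrist camera it gives the pose at the moment of the call.
- hand_in(): hands the job in, once; it reports no verdict.
Trained networks look in the newest picture that a camera, given by its name, has taken for a name from the list of things; names that differ only in an ending like _2 or _b are one class to them, and where a whole thing is asked for, a point or a joint stands for the part that bears it (a point fixed in the world has none). Each returns a list of dicts, best first, with "score" (0 to 1); they miss things now and then, are a little off and sometimes report something else, mostly with a low value. They report only what shows in the picture. A call takes as long as a camera call. They do not tell look-alikes from the thing itself.
- recognise(label, camera): "rect" ([left, top, width, height] as shares, 0 to 1, of the picture: columns of its width, rows of its height, round what is visible of it).
- tip_of(label, camera): "position" ([column, row] as shares, 0 to 1, of the picture: columns of its width, rows of its height: a listed point, or the origin of a listed thing).
The state is a dict: "t": time; "joint_pos": joint angles; "joint_velocities": joint speeds; "tau": joint torques, N m; "tool_pos": TCP position; "eef_rot": TCP orientation; "ft_force": force on the tool from outside, world axes, zero at the start; "moment": the same for the moment, N m; "gripper_width": finger opening in mm.
Only numpy, scipy, OpenCV 4.12 (cv2) and the standard library are available. Lean on these libraries where they do the work, as an engineer would, in place of code of your own. Each camera call takes 0.05 s, during which the arm holds its last target.

## Working session

There is one attempt and no reset: what is moved stays moved. The work goes in short steps, Python scripts to look and compute and a tool call to move; the robot and the scene stay as the last step left them, time stands still between calls to the robot, and variables do not carry over. Pictures are saved under pics/ and viewed, and the job is handed in when it is done.

Besides the shell and the picture viewer there is one more tool, called as a command line: name --argument value ..., lists and objects as JSON in quotes. step_arm: Moves the arm, as the interface text tells. Its arguments: {"type":"object","properties":{"motion":{"type":"array"}},"required":["motion"]}

```bash
mkdir -p pics; ls
python3 - <<'E'
from rig import env, viewer, recognise, tip_of
import cv2, numpy as np
s=env.get_state()
print(s['t'],s['tool_pos'],s['eef_rot'],s['gripper_width'],env.pinch_z)
for n in ['scene','top']:
    im=viewer.grab_frame(n); cv2.imwrite(f'pics/{n}0.png',im[:,:,::-1])
    c=viewer.calibration(n); print(n,c)
    for l in ['dish','bin','jar','trivet','gap','sifter','shaker','mug']:
        if l!='gap':
            print(l,'rect',[(np.round(np.array(r['rect'])*[560,420,560,420],1).tolist(),round(r['score'],2)) for r in recognise(l,n)][:4])
E
```

```text
pics
0.0 [204.12449864 616.28444585 217.48814267] [-0.41456145  0.57394332  0.41346489  0.57251608] 93.1034790477557 18.8
scene {'K': array([[479.93231757,   0.        , 284.80237294],
       [  0.        , 479.93231757, 207.20098111],
       [  0.        ,   0.        ,   1.        ]]), 'origin': array([1198.8299733 ,  361.39397341,  870.71779154]), 'orientation': array([ 0.49416092,  0.80530709, -0.27553172, -0.17710942])}
dish rect [([439.7, 212.7, 50.0, 45.5], 0.82), ([346.7, 237.2, 41.6, 42.9], 0.72)]
bin rect [([288.0, 128.2, 51.8, 42.8], 0.8)]
jar rect [([251.1, 177.3, 35.8, 39.0], 0.83)]
trivet rect [([166.0, 128.4, 66.6, 49.5], 0.91), ([289.1, 127.3, 49.5, 44.5], 0.69)]
sifter rect [([152.4, 179.0, 46.6, 58.3], 0.9)]
shaker rect [([223.3, 214.8, 20.1, 33.1], 0.92)]
mug rect [([280.1, 237.3, 53.2, 54.8], 0.63)]
top {'K': array([[457.80399771,   0.        , 289.52776644],
       [  0.        , 457.80399771, 208.16120007],
       [  0.        ,   0.        ,   1.        ]]), 'origin': array([ 378.34470779,  110.05030795, 1220.67083763]), 'orientation': array([ 0.70681377, -0.7001148 ,  0.07318153, -0.06998588])}
dish rect [([208.4, 189.4, 34.2, 33.8], 0.95), ([137.5, 241.5, 40.6, 37.7], 0.93), ([203.6, 241.4, 39.9, 37.6], 0.59)]
bin rect [([294.2, 271.9, 31.0, 40.8], 0.76), ([241.9, 151.5, 38.4, 37.0], 0.16)]
jar rect [([304.1, 206.5, 30.1, 31.3], 0.77)]
trivet rect [([376.8, 215.5, 60.7, 64.9], 0.83)]
sifter rect [([360.3, 143.5, 39.1, 50.6], 0.91)]
shaker rect [([319.5, 163.2, 17.2, 23.4], 0.88)]
mug rect [([240.5, 152.7, 40.0, 34.8], 0.7)]
```

Run:
```python
import cv2
a=cv2.imread('pics/scene0.png');b=cv2.imread('pics/top0.png')
cv2.imwrite('pics/topz.png',cv2.resize(b[120:340,110:470],None,fx=2.2,fy=2.2,interpolation=cv2.INTER_CUBIC))
```

```text
(no output)
```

View pics/scene0.png

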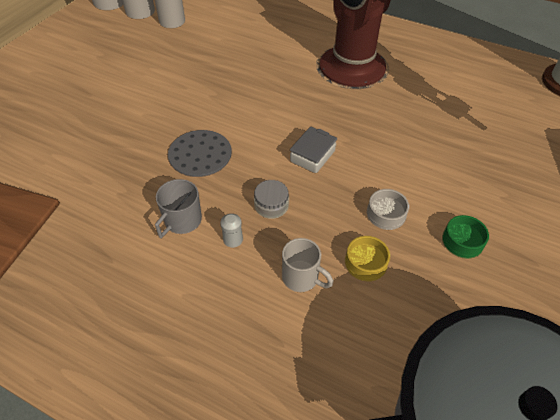

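View pics/topz.png

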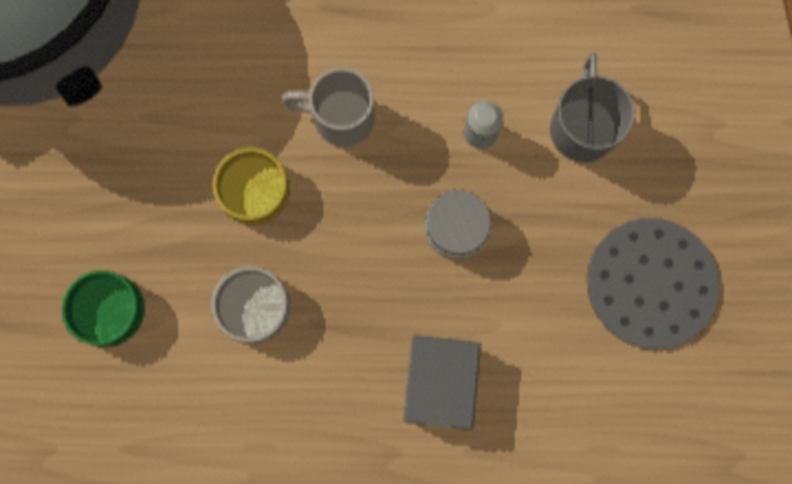

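```bash
cat > h.py <<'E'
import numpy as np, cv2
from scipy.spatial.transform import Rotation as R
from scipy.optimize import minimize
from scipy.ndimage import map_coordinates
def proj(c,P):
    q=(np.atleast_2d(P)-c['origin'])@R.from_quat(c['orientation']).as_matrix()
    q=q@c['K'].T; return q[:,:2]/q[:,2:]
def unproj(c,uv,z):
    uv=np.atleast_2d(uv); d=np.c_[uv,np.ones(len(uv))]@np.linalg.inv(c['K']).T@R.from_quat(c['orientation']).as_matrix().T
    t=(z-c['origin'][2])/d[:,2]; return c['origin']+d*t[:,None]
def grad(im,s=1.0):
    g=cv2.GaussianBlur(im.astype(np.float32),(0,0),s)
    gx=cv2.Sobel(g,cv2.CV_32F,1,0)/8; gy=cv2.Sobel(g,cv2.CV_32F,0,1)/8
    return gx,gy
def score(c,G,P,N):
    # P outline points, N outward world normals
    u=proj(c,P); n=proj(c,P+N)-u; n/=np.linalg.norm(n,axis=1)[:,None]
    s=0
    gx,gy=G
    xy=[u[:,1],u[:,0]]
    v=np.array([map_coordinates(gx[:,:,k],xy,order=1)*n[:,0]+map_coordinates(gy[:,:,k],xy,order=1)*n[:,1] for k in range(3)])
    return np.mean(np.minimum(np.linalg.norm(v,axis=0),15))
def circ(x,y,r,z,m=120):
    t=np.linspace(0,2*np.pi,m,endpoint=False); n=np.c_[np.cos(t),np.sin(t),0*t]
    return np.array([x,y,z])+r*n, n
def rect(x,y,a,z,w,d,m=40):
    s=np.linspace(-.48,.48,m)
    P=np.r_[np.c_[s*w,0*s+d/2],np.c_[s*w,0*s-d/2],np.c_[0*s+w/2,s*d],np.c_[0*s-w/2,s*d]]
    N=np.r_[np.tile([0,1],(m,1)),np.tile([0,-1],(m,1)),np.tile([1,0],(m,1)),np.tile([-1,0],(m,1))]
    M=np.array([[np.cos(a),np.sin(a)],[-np.sin(a),np.cos(a)]])
    return np.c_[P@M+[x,y],np.full(len(P),z)],np.c_[N@M,np.zeros(len(N))]
def fit(c,G,f,p0,span,n=9):
    import itertools
    best=max(itertools.product(*[np.linspace(p-s,p+s,n) for p,s in zip(p0,span)]),key=lambda p:score(c,G,*f(*p)))
    r=minimize(lambda p:-score(c,G,*f(*p)),best,method='Nelder-Mead',options=dict(initial_simplex=np.array([best]+[np.array(best)+np.eye(len(best))[i]*span[i]/8 for i in range(len(best))])))
    return r.x,-r.fun
E
cat > m.py <<'E'
from h import *
from rig import env, viewer
s=env.get_state(); print(s['tool_pos'],R.from_quat(s['eef_rot']).as_matrix().round(3).tolist())
px=dict(top=dict(dish=(223.6,258.2),jar=(318,221),bin=(311,293),trivet=(407,248)),scene=dict(dish=(388,204),jar=(271,190),bin=(318,142),trivet=(199,152)))
for n in ['top','scene']:
    im=cv2.imread(f'pics/{n}0.png'); c=viewer.calibration(n); G=grad(im)
    vis=cv2.resize(im,None,fx=2,fy=2)
    print(n)
    out={}
    for l,(r,z) in dict(dish=(45,38),jar=(40,48),trivet=(80,8)).items():
        p0=unproj(c,px[n][l],z)[0,:2]
        f=lambda x,y:circ(x,y,r,z)
        p,v=fit(c,G,f,p0,(15,15),13); out[l]=p
        print(l,p.round(1),round(v,2))
        for q in proj(c,f(*p)[0]): cv2.circle(vis,tuple(int(k) for k in (q*2+.5).round()),0,(0,0,255),-1)
    p0=unproj(c,px[n]['bin'],50)[0,:2]
    f=lambda x,y,a:rect(x,y,a,50,100,80)
    a0=np.arctan2(*(out['jar']-p0)[::-1])
    p,v=fit(c,G,f,(*p0,a0),(12,12,.15),9); print('bin',p.round(3),round(v,2)); out['bin']=p
    for q in proj(c,f(*p)[0]): cv2.circle(vis,tuple(int(k) for k in (q*2+.5).round()),0,(0,0,255),-1)
    d=out['jar']-p[:2]; print('bin-jar dist',np.linalg.norm(d),'ang',np.arctan2(d[1],d[0]))
    g=p[:2]+d/np.linalg.norm(d)*99; ax=d/np.linalg.norm(d); ay=np.array([-ax[1],ax[0]])
    print('gap',g.round(1),'dish rel(ax,ay)',(out['dish']-g)@np.c_[ax,ay],'trivet rel',(out['trivet']-g)@np.c_[ax,ay])
    cv2.imwrite(f'pics/fit_{n}.png',vis[200:600,200:950] if n=='top' else vis[200:600,250:1000])
E
python3 m.py
```

```text
[204.32756795 617.03439404 218.66592607] [[-0.0, -0.949, 0.314], [0.0, 0.314, 0.949], [-1.0, 0.0, 0.0]]
top
dish [487.8 274.1] 13.23
jar [586.2  33.3] 11.43
trivet [ 520.3 -209. ] 14.59
bin [ 4.01172e+02  5.02180e+01 -1.01000e-01] 12.79
bin-jar dist 185.81124854426795 ang -0.09099490475490891
gap [499.8  41.2] dish rel(ax,ay) [-33.03994779 230.80980952] trivet rel [  43.15292428 -247.35781846]
scene
dish [492.  275.7] 13.93
jar [594.2  35.7] 13.75
trivet [ 526.1 -203.4] 15.0
bin [ 4.08079e+02  5.43360e+01 -8.50000e-02] 13.82
bin-jar dist 187.02209922447625 ang -0.09978912782543492
gap [506.6  44.5] dish rel(ax,ay) [-37.5794108  228.62082079] trivet rel [  44.05778798 -244.65568198]
```

View pics/fit_top.png

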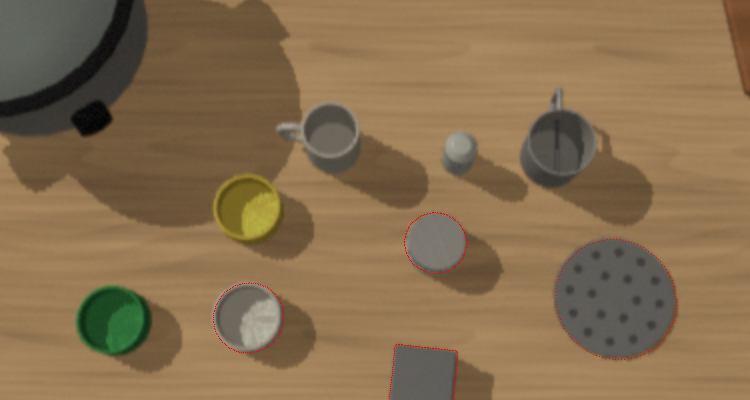

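View pics/fit_scene.png

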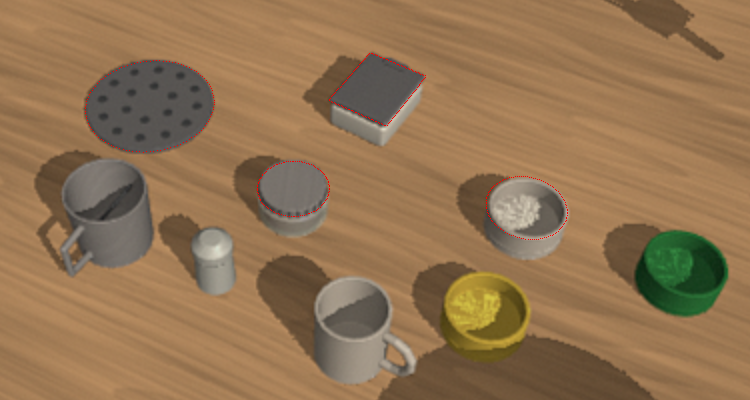

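Run:
```python
from h import *
from rig import env, viewer
s=env.get_state(); c=viewer.calibration('wrist')
T=R.from_quat(s['eef_rot']); print(s['t'],c['K'], T.inv().apply(c['origin']-s['tool_pos']), (T.inv()*R.from_quat(c['orientation'])).as_matrix().round(3))
```

```text
0.8 [[307.84109662   0.         281.5905941 ]
 [  0.         307.84109662 203.51735135]
 [  0.           0.           1.        ]] [-166.25397749   68.8466473    -0.19981921] [[ 0.001 -0.256  0.967]
 [-0.001 -0.967 -0.256]
 [ 1.    -0.001 -0.001]]
```

step_arm --motion '[{"gripper": -0.8, "x": 0.03, "y": -0.04, "z": 0.01, "az": -8.5}, {"gripper": -0.8, "x": 0.06, "y": -0.08, "z": 0.02, "az": -17}, {"gripper": -0.8, "x": 0.09, "y": -0.12, "z": 0.03, "az": -25.5}, {"gripper": -0.8, "x": 0.12, "y": -0.16, "z": 0.04, "az": -34}, {"gripper": -0.8, "x": 0.15, "y": -0.2, "z": 0.05, "az": -42.5}, {"gripper": -0.8, "x": 0.18, "y": -0.24, "z": 0.06, "az": -51}, {"gripper": -0.8, "x": 0.21, "y": -0.28, "z": 0.07, "az": -59.5}, {"gripper": -0.8, "x": 0.24, "y": -0.32, "z": 0.08, "az": -68}]'

```text
invalid input at $.motion[0]: expected keys gripper, x, y, z, ax, ay, az
```

step_arm --motion '[{"gripper": -0.8, "x": 0.03, "y": -0.04, "z": 0.01, "ax": 0, "ay": 0, "az": -8.5}, {"gripper": -0.8, "x": 0.06, "y": -0.08, "z": 0.02, "ax": 0, "ay": 0, "az": -17}, {"gripper": -0.8, "x": 0.09, "y": -0.12, "z": 0.03, "ax": 0, "ay": 0, "az": -25.5}, {"gripper": -0.8, "x": 0.12, "y": -0.16, "z": 0.04, "ax": 0, "ay": 0, "az": -34}, {"gripper": -0.8, "x": 0.15, "y": -0.2, "z": 0.05, "ax": 0, "ay": 0, "az": -42.5}, {"gripper": -0.8, "x": 0.18, "y": -0.24, "z": 0.06, "ax": 0, "ay": 0, "az": -51}, {"gripper": -0.8, "x": 0.21, "y": -0.28, "z": 0.07, "ax": 0, "ay": 0, "az": -59.5}, {"gripper": -0.8, "x": 0.24, "y": -0.32, "z": 0.08, "ax": 0, "ay": 0, "az": -68}]'

```text
t: 1.6
tool_pos: [440.6, 301.6, 297.9]
eef_rot: [-0.02, 0.707, 0.021, 0.707]
ft_force: [1.5, -0.0, -0.2]
gripper_width: 33.9
```

step_arm --motion '[{"gripper": -0.8, "x": 0.02, "y": -0.04, "z": 0.02, "ax": 0, "ay": 0, "az": -4.5}, {"gripper": -0.8, "x": 0.03, "y": -0.08, "z": 0.04, "ax": 0, "ay": 0, "az": -9}, {"gripper": -0.8, "x": 0.04, "y": -0.12, "z": 0.06, "ax": 0, "ay": 0, "az": -9}, {"gripper": -0.8, "x": 0.05, "y": -0.16, "z": 0.08, "ax": 0, "ay": 0, "az": -9}, {"gripper": -0.8, "x": 0.05, "y": -0.18, "z": 0.08, "ax": 0, "ay": 0, "az": -9}, {"gripper": -0.8, "x": 0.05, "y": -0.18, "z": 0.08, "ax": 0, "ay": 0, "az": -9}, {"gripper": -0.8, "x": 0.05, "y": -0.18, "z": 0.08, "ax": 0, "ay": 0, "az": -9}]'

```text
t: 2.3
tool_pos: [489.2, 124.4, 376.8]
eef_rot: [0.033, 0.707, -0.032, 0.706]
ft_force: [0.5, 0.0, -0.0]
gripper_width: 9.3
```

Run:
```python
from h import *
from rig import env, viewer
import json
s=env.get_state(); c=viewer.calibration('wrist')
im=viewer.grab_frame('wrist'); cv2.imwrite('pics/wrist1.png',im[:,:,::-1])
import pickle; pickle.dump(c,open('w1.pkl','wb'))
print(s['t'],s['tool_pos'],c['origin'],s['gripper_width'],R.from_quat(s['eef_rot']).as_matrix().round(3).tolist())
for l,p in dict(dish=(490,275,38),jar=(590,35,48),bin=(405,52,50),trivet=(523,-206,8)).items(): print(l,proj(c,p))
```

```text
2.3 [489.21683442 124.44869066 376.83647706] [497.65728633 193.91508573 543.18356778] 9.263095309775542 [[-0.001, 0.092, 0.996], [0.001, 0.996, -0.092], [-1.0, 0.001, -0.001]]
dish [[271.91385958  67.79499838]]
jar [[345.35855212 214.43417915]]
bin [[234.55897059 214.87024645]]
trivet [[312.80583796 326.02639965]]
```

View pics/wrist1.png

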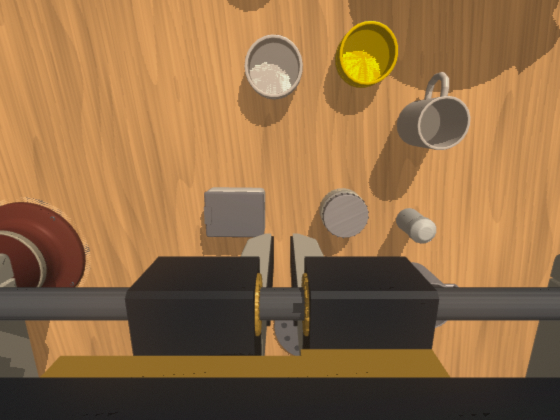

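```bash
cat > m2.py <<'E'
from h import *
import pickle
c=pickle.load(open('w1.pkl','rb')); im=cv2.imread('pics/wrist1.png'); G=grad(im); vis=cv2.resize(im,None,fx=2,fy=2); out={}
for l,(r,z,u) in dict(dish=(45,38,(274,67)),jar=(40,48,(346,215))).items():
    f=lambda x,y:circ(x,y,r,z)
    p,v=fit(c,G,f,unproj(c,u,z)[0,:2],(15,15),13); out[l]=p; print(l,p.round(1),round(v,2))
    for q in proj(c,f(*p)[0]): cv2.circle(vis,tuple(int(k) for k in (q*2+.5).round()),0,(0,0,255),-1)
f=lambda x,y,a:rect(x,y,a,50,100,80)
p,v=fit(c,G,f,(*unproj(c,(235,215),50)[0,:2],-.095),(12,12,.15),9); print('bin',p.round(3),round(v,2))
for q in proj(c,f(*p)[0]): cv2.circle(vis,tuple(int(k) for k in (q*2+.5).round()),0,(0,0,255),-1)
d=out['jar']-p[:2]; print('dist',np.linalg.norm(d),'ang',np.arctan2(d[1],d[0]))
ax=d/np.linalg.norm(d); ay=np.array([-ax[1],ax[0]]); g=p[:2]+ax*99
print('gap',g,'dish rel',(out['dish']-g)@np.c_[ax,ay])
cv2.imwrite('pics/fit_w1.png',vis[0:560,300:1000])
E
python3 m2.py
```

```text
dish [492.  276.8] 15.0
jar [589.7  33.8] 12.93
bin [ 4.04078e+02  5.26520e+01 -9.20000e-02] 13.86
dist 186.5932530726286 ang -0.10138268687285927
gap [502.56966325  42.63254108] dish rel [-34.1963474  231.94233117]
```

View pics/fit_w1.png

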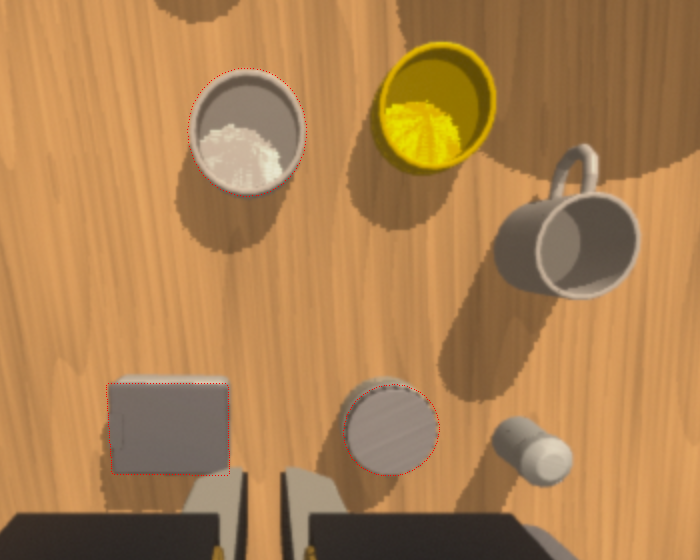

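step_arm --motion '[{"gripper": -0.46, "x": 0.001, "y": 0.03, "z": -0.03, "ax": 0, "ay": 0, "az": 0}, {"gripper": -0.46, "x": 0.002, "y": 0.06, "z": -0.06, "ax": 0, "ay": 0, "az": 0}, {"gripper": -0.46, "x": 0.003, "y": 0.09, "z": -0.09, "ax": 0, "ay": 0, "az": 0}, {"gripper": -0.46, "x": 0.003, "y": 0.12, "z": -0.12, "ax": 0, "ay": 0, "az": 0}, {"gripper": -0.46, "x": 0.003, "y": 0.14, "z": -0.16, "ax": 0, "ay": 0, "az": 0}, {"gripper": -0.46, "x": 0.003, "y": 0.152, "z": -0.2, "ax": 0, "ay": 0, "az": 0}, {"gripper": -0.46, "x": 0.003, "y": 0.152, "z": -0.24, "ax": 0, "ay": 0, "az": 0}, {"gripper": -0.46, "x": 0.003, "y": 0.152, "z": -0.27, "ax": 0, "ay": 0, "az": 0}]'

```text
t: 3.15
tool_pos: [489.6, 278.3, 103.5]
eef_rot: [0.031, 0.708, -0.031, 0.705]
ft_force: [-0.4, 0.4, 0.2]
gripper_width: 24.8
```

step_arm --motion '[{"gripper": -0.46, "x": 0, "y": 0, "z": -0.03, "ax": 0, "ay": 0, "az": 0}, {"gripper": -0.46, "x": 0, "y": 0, "z": -0.045, "ax": 0, "ay": 0, "az": 0}, {"gripper": -0.46, "x": 0, "y": 0, "z": -0.045, "ax": 0, "ay": 0, "az": 0}, {"gripper": -0.46, "x": 0, "y": 0, "z": -0.045, "ax": 0, "ay": 0, "az": 0}]'

```text
t: 3.55
tool_pos: [491.9, 276.9, 61.7]
eef_rot: [0.032, 0.707, -0.032, 0.706]
ft_force: [0.1, 0.3, 0.5]
gripper_width: 25.0
```

Run:
```python
from h import *
from rig import env, viewer
s=env.get_state(); c=viewer.calibration('wrist')
im=viewer.grab_frame('wrist'); vis=im[:,:,::-1].copy()
for z in (0,38):
    for q in proj(c,circ(492,276.8,45,z)[0]): cv2.circle(vis,tuple(int(k) for k in q.round()),0,(0,0,255),-1)
cv2.imwrite('pics/wrist2.png',vis)
print(s['t'],s['tool_pos'],s['gripper_width'],s['ft_force'])
```

```text
3.55 [491.92241723 276.91304493  61.71421742] 25.003334274799094 [0.06310488 0.28523152 0.49616233]
```

View pics/wrist2.png

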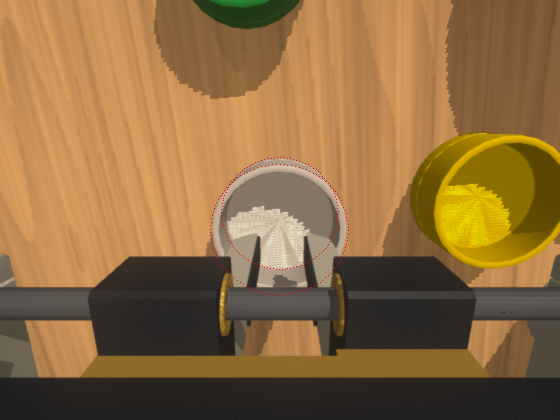

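step_arm --motion '[{"gripper": -0.46, "x": 0, "y": 0, "z": -0.015, "ax": 0, "ay": 0, "az": 0}, {"gripper": -0.46, "x": 0, "y": 0, "z": -0.03, "ax": 0, "ay": 0, "az": 0}, {"gripper": -0.46, "x": 0, "y": 0, "z": -0.04, "ax": 0, "ay": 0, "az": 0}, {"gripper": -0.46, "x": 0, "y": 0, "z": -0.04, "ax": 0, "ay": 0, "az": 0}]'

```text
t: 4.0
tool_pos: [492.2, 275.5, 21.7]
eef_rot: [0.033, 0.707, -0.033, 0.706]
ft_force: [-0.5, 0.0, -0.1]
gripper_width: 24.9
```

```bash
cat > look.py <<'E'
import sys
from h import *
from rig import env, viewer
s=env.get_state(); print(s['t'],s['tool_pos'].round(1),s['gripper_width'].__round__(1),s['ft_force'].round(1))
k=sys.argv[1]
for n in ('top','scene'):
    im=viewer.grab_frame(n); cv2.imwrite(f'pics/{n}{k}.png',im[:,:,::-1])
a=cv2.imread(f'pics/top{k}.png')[130:330,180:450]; b=cv2.imread(f'pics/scene{k}.png')[100:300,150:420]
cv2.imwrite(f'pics/both{k}.png',cv2.resize(np.vstack([a,b]),None,fx=1.45,fy=1.45,interpolation=cv2.INTER_CUBIC))
E
python3 look.py 3
```

```text
4.0 [492.2 275.5  21.7] 24.9 [-0.5  0.  -0.1]
```

View pics/both3.png

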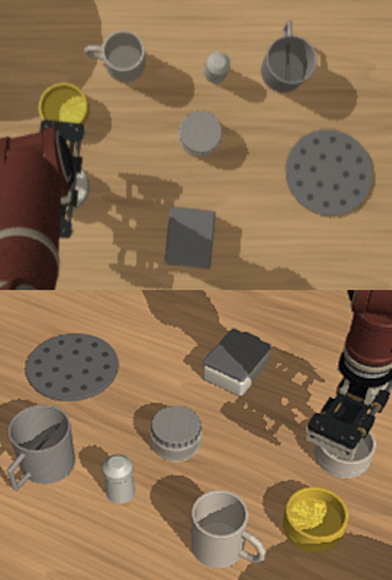

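step_arm --motion '[{"gripper": -0.46, "x": -0.001, "y": -0.01, "z": 0, "ax": 0, "ay": 0, "az": 0}, {"gripper": -0.46, "x": -0.002, "y": -0.017, "z": 0, "ax": 0, "ay": 0, "az": 0}, {"gripper": -0.46, "x": -0.002, "y": -0.024, "z": 0, "ax": 0, "ay": 0, "az": 0}, {"gripper": -0.46, "x": -0.003, "y": -0.031, "z": 0, "ax": 0, "ay": 0, "az": 0}, {"gripper": -0.46, "x": -0.004, "y": -0.038, "z": 0, "ax": 0, "ay": 0, "az": 0}, {"gripper": -0.46, "x": -0.005, "y": -0.045, "z": 0, "ax": 0, "ay": 0, "az": 0}, {"gripper": -0.46, "x": -0.005, "y": -0.045, "z": 0, "ax": 0, "ay": 0, "az": 0}]'

```text
t: 4.8
tool_pos: [487.9, 228.7, 22.4]
eef_rot: [0.033, 0.706, -0.034, 0.706]
ft_force: [1.6, 0.7, -0.4]
gripper_width: 24.8
```

```bash
cat > wl.py <<'E'
import sys
from h import *
from rig import env, viewer
k=sys.argv[1]; r=[float(v) for v in sys.argv[2:4]]
s=env.get_state(); c=viewer.calibration('wrist')
im=viewer.grab_frame('wrist')[:,:,::-1].copy(); cv2.imwrite(f'pics/w{k}.png',im)
import pickle; pickle.dump(c,open(f'w{k}.pkl','wb'))
print(s['t'],s['tool_pos'].round(1),s['gripper_width'].__round__(1),s['ft_force'].round(1))
th=-.098; ax=np.array([np.cos(th),np.sin(th)]); ay=np.array([-ax[1],ax[0]]); g=np.array([502.3,42.7])
print('tcp rel',((s['tool_pos'][:2]-g)@np.c_[ax,ay]).round(1))
# fit visible (rear) half rim of the dish
t=np.linspace(.15*np.pi,.85*np.pi,80)
def f(x,y):
    n=np.c_[np.cos(t),np.sin(t),0*t]; return np.array([x,y,38])+45*n,n
p,v=fit(c,grad(im),f,s['tool_pos'][:2]+np.array(r),(12,12),13)
print('dish',p.round(1),round(v,2),'rel gap',((p-g)@np.c_[ax,ay]).round(1),'rel tcp',((p-s['tool_pos'][:2])@np.c_[ax,ay]).round(1))
for q in proj(c,f(*p)[0]): cv2.circle(im,tuple(int(k) for k in q.round()),1,(0,0,255),-1)
cv2.imwrite(f'pics/wf{k}.png',im)
E
python3 wl.py 4 0 20
```

```text
4.8 [487.9 228.7  22.4] 24.8 [ 1.6  0.7 -0.4]
tcp rel [-32.5 183.7]
dish [491.9 246.7] 14.95 rel gap [-30.3 202. ] rel tcp [ 2.2 18.2]
```

View pics/wf4.png

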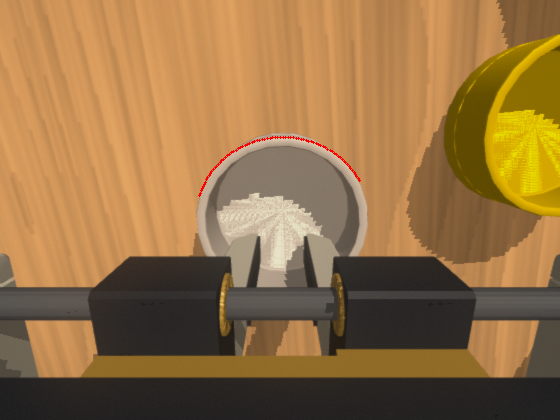

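step_arm --motion '[{"gripper": -0.46, "x": 0.0025, "y": -0.012, "z": 0, "ax": 0, "ay": 0, "az": 0}, {"gripper": -0.46, "x": 0.005, "y": -0.025, "z": 0, "ax": 0, "ay": 0, "az": 0}, {"gripper": -0.46, "x": 0.008, "y": -0.038, "z": 0, "ax": 0, "ay": 0, "az": 0}, {"gripper": -0.46, "x": 0.0105, "y": -0.051, "z": 0, "ax": 0, "ay": 0, "az": 0}, {"gripper": -0.46, "x": 0.013, "y": -0.064, "z": 0, "ax": 0, "ay": 0, "az": 0}, {"gripper": -0.46, "x": 0.016, "y": -0.077, "z": 0, "ax": 0, "ay": 0, "az": 0}, {"gripper": -0.46, "x": 0.0185, "y": -0.089, "z": 0, "ax": 0, "ay": 0, "az": 0}, {"gripper": -0.46, "x": 0.0205, "y": -0.098, "z": 0, "ax": 0, "ay": 0, "az": 0}]'

```text
t: 5.65
tool_pos: [508.2, 130.3, 22.0]
eef_rot: [0.033, 0.706, -0.034, 0.706]
ft_force: [0.6, 2.3, -0.6]
gripper_width: 25.3
```

```bash
python3 wl.py 5 0 18; python3 look.py 5; python3 -c "
from rig import env,viewer
for i in range(3): print(viewer.calibration('wrist')['origin'],env.get_state()['tool_pos'])"
```

```text
5.65 [508.2 130.3  22. ] 25.3 [ 0.6  2.3 -0.6]
tcp rel [-2.7 87.8]
dish [511.9 148.4] 14.94 rel gap [ -0.8 106.2] rel tcp [ 1.9 18.4]
5.7 [508.7 128.3  22. ] 24.8 [-0.5 -1.6 -0. ]
[516.9170106  200.29195861 188.16575301] [508.41395563 130.41379961  22.02198206]
[516.9170106  200.29195861 188.16575301] [508.41395563 130.41379961  22.02198206]
[516.9170106  200.29195861 188.16575301] [508.41395563 130.41379961  22.02198206]
```

View pics/wf5.png

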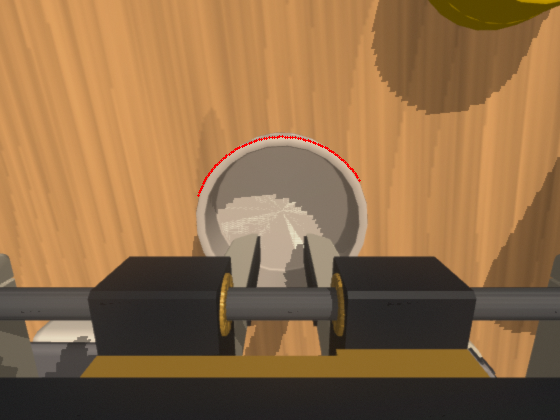

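View pics/both5.png

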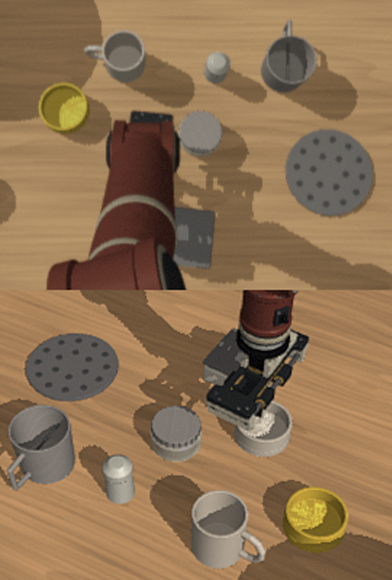

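step_arm --motion '[{"gripper": -0.46, "x": -0.0005, "y": -0.008, "z": 0, "ax": 0, "ay": 0, "az": 0}, {"gripper": -0.46, "x": -0.001, "y": -0.016, "z": 0, "ax": 0, "ay": 0, "az": 0}, {"gripper": -0.46, "x": -0.0015, "y": -0.024, "z": 0, "ax": 0, "ay": 0, "az": 0}, {"gripper": -0.46, "x": -0.0023, "y": -0.032, "z": 0, "ax": 0, "ay": 0, "az": 0}, {"gripper": -0.46, "x": -0.0031, "y": -0.04, "z": 0, "ax": 0, "ay": 0, "az": 0}, {"gripper": -0.46, "x": -0.0039, "y": -0.048, "z": 0, "ax": 0, "ay": 0, "az": 0}, {"gripper": -0.46, "x": -0.0047, "y": -0.056, "z": 0, "ax": 0, "ay": 0, "az": 0}, {"gripper": -0.46, "x": -0.0047, "y": -0.056, "z": 0, "ax": 0, "ay": 0, "az": 0}]'

```text
t: 6.6
tool_pos: [503.2, 74.1, 22.2]
eef_rot: [0.033, 0.706, -0.034, 0.706]
ft_force: [-0.6, -0.3, 0.3]
gripper_width: 25.3
```

```bash
python3 wl.py 6 0 18
```

```text
6.6 [503.2  74.1  22.2] 25.3 [-0.6 -0.3  0.3]
tcp rel [-2.1 31.3]
dish [509.5  87.6] 13.36 rel gap [ 2.8 45.3] rel tcp [ 4.9 14.1]
```

View pics/wf6.png

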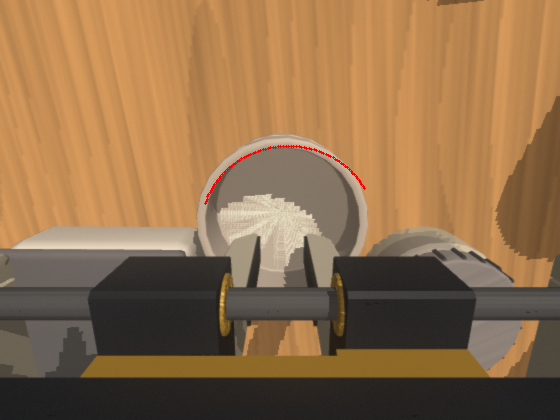

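Run:
```python
import cv2,pickle
from h import *
im=cv2.imread('pics/w6.png'); c=pickle.load(open('w6.pkl','rb'))
# overlays with gap (502.3,42.7)
th=-.098; ax=np.array([np.cos(th),np.sin(th)]); g=np.array([502.3,42.7]); b=g-99*ax; j=g+89*ax
k=3; v=cv2.resize(im,None,fx=k,fy=k,interpolation=cv2.INTER_CUBIC)
for P in (rect(*b,th,50,100,80,200)[0],rect(*b,th,0,100,80,200)[0],circ(*j,40,48,400)[0],circ(*j,40,0,400)[0],circ(*(np.array([503.2,74.1])+18.3*np.array([.098,.995])+1.9*ax),45,38,400)[0]):
    for q in proj(c,P): cv2.circle(v,tuple(int(x) for x in (q*k+1).round()),0,(0,0,255),-1)
cv2.imwrite('pics/z6.png',v[380:800,390:1190])
```

```text
(no output)
```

View pics/z6.png

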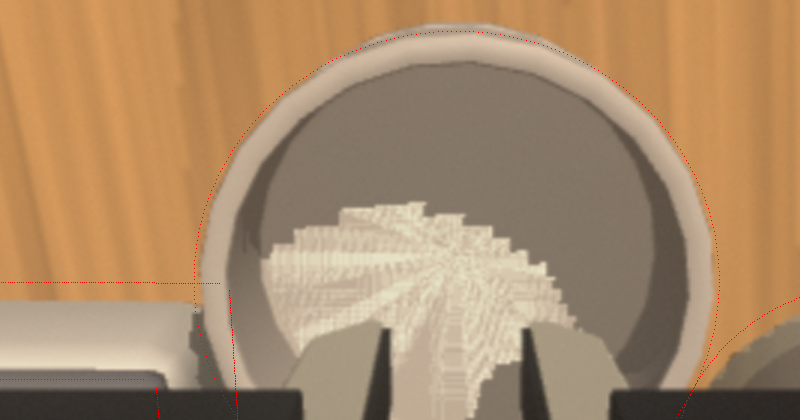

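step_arm --motion '[{"gripper": -0.46, "x": -0.0006, "y": -0.006, "z": 0, "ax": 0, "ay": 0, "az": 0}, {"gripper": -0.46, "x": -0.0012, "y": -0.012, "z": 0, "ax": 0, "ay": 0, "az": 0}, {"gripper": -0.46, "x": -0.0018, "y": -0.018, "z": 0, "ax": 0, "ay": 0, "az": 0}, {"gripper": -0.46, "x": -0.0024, "y": -0.024, "z": 0, "ax": 0, "ay": 0, "az": 0}, {"gripper": -0.46, "x": -0.003, "y": -0.03, "z": 0, "ax": 0, "ay": 0, "az": 0}]'

```text
t: 7.15
tool_pos: [500.4, 45.9, 22.1]
eef_rot: [0.033, 0.706, -0.033, 0.706]
ft_force: [-0.2, 2.6, 0.4]
gripper_width: 24.9
```

```bash
python3 wl.py 7 0 18
```

```text
7.15 [500.4  45.9  22.1] 24.9 [-0.2  2.6  0.4]
tcp rel [-2.2  3. ]
dish [504.4  64. ] 14.91 rel gap [ 0.  21.4] rel tcp [ 2.2 18.4]
```

View pics/wf7.png

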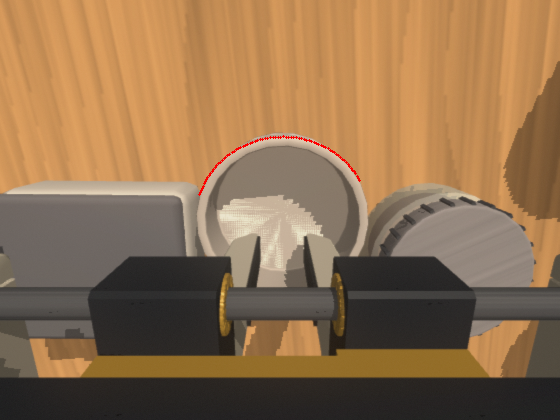

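step_arm --motion '[{"gripper": -0.46, "x": -0.0006, "y": -0.006, "z": 0, "ax": 0, "ay": 0, "az": 0}, {"gripper": -0.46, "x": -0.0012, "y": -0.012, "z": 0, "ax": 0, "ay": 0, "az": 0}, {"gripper": -0.46, "x": -0.0018, "y": -0.018, "z": 0, "ax": 0, "ay": 0, "az": 0}, {"gripper": -0.46, "x": -0.0024, "y": -0.024, "z": 0, "ax": 0, "ay": 0, "az": 0}]'

```text
t: 7.6
tool_pos: [498.0, 21.7, 22.1]
eef_rot: [0.033, 0.706, -0.033, 0.706]
ft_force: [-1.0, 1.4, 0.3]
gripper_width: 24.9
```

```bash
python3 wl.py 8 0 18
```

```text
7.6 [498.   21.7  22.1] 24.9 [-1.   1.4  0.3]
tcp rel [ -2.3 -21.3]
dish [502.   39.9] 14.96 rel gap [-0.  -2.8] rel tcp [ 2.2 18.5]
```

View pics/wf8.png

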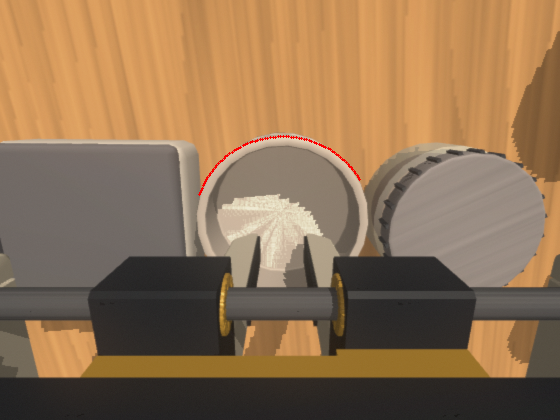

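step_arm --motion '[{"gripper": -0.46, "x": -0.0008, "y": -0.008, "z": 0, "ax": 0, "ay": 0, "az": 0}, {"gripper": -0.46, "x": -0.0018, "y": -0.018, "z": 0, "ax": 0, "ay": 0, "az": 0}, {"gripper": -0.46, "x": -0.0028, "y": -0.028, "z": 0, "ax": 0, "ay": 0, "az": 0}, {"gripper": -0.46, "x": -0.0038, "y": -0.038, "z": 0, "ax": 0, "ay": 0, "az": 0}, {"gripper": -0.46, "x": -0.0048, "y": -0.048, "z": 0, "ax": 0, "ay": 0, "az": 0}, {"gripper": -0.46, "x": -0.006, "y": -0.06, "z": 0, "ax": 0, "ay": 0, "az": 0}, {"gripper": -0.46, "x": -0.0072, "y": -0.072, "z": 0, "ax": 0, "ay": 0, "az": 0}, {"gripper": -0.46, "x": -0.008, "y": -0.08, "z": 0, "ax": 0, "ay": 0, "az": 0}]'

```text
t: 8.45
tool_pos: [489.7, -59.6, 22.1]
eef_rot: [0.033, 0.706, -0.034, 0.706]
ft_force: [0.6, 1.8, 1.6]
gripper_width: 25.3
```

```bash
python3 wl.py 9 0 18; python3 look.py 9
```

```text
8.45 [489.7 -59.6  22.1] 25.3 [0.6 1.8 1.6]
tcp rel [  -2.6 -103.1]
dish [493.8 -41.5] 14.97 rel gap [ -0.2 -84.6] rel tcp [ 2.3 18.5]
8.5 [489.5 -61.2  22.1] 25.6 [-0.3 -1.6 -0.9]
```

View pics/both9.png

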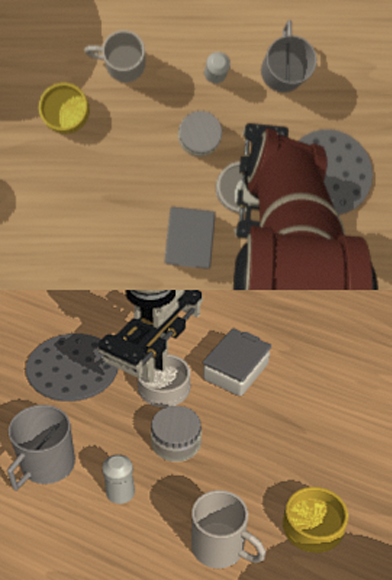

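View pics/wf9.png

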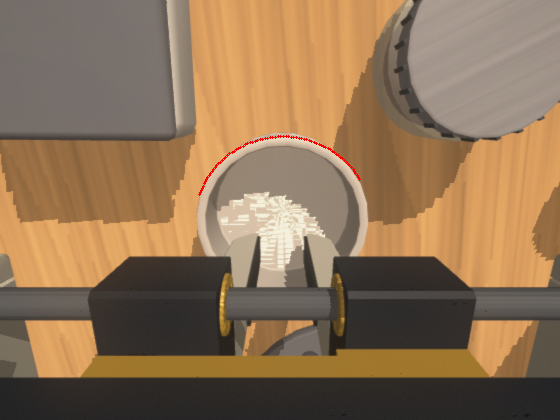

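step_arm --motion '[{"gripper": -0.46, "x": -0.0008, "y": -0.008, "z": 0, "ax": 0, "ay": 0, "az": 0}, {"gripper": -0.46, "x": -0.0016, "y": -0.016, "z": 0, "ax": 0, "ay": 0, "az": 0}, {"gripper": -0.46, "x": -0.0024, "y": -0.024, "z": 0, "ax": 0, "ay": 0, "az": 0}, {"gripper": -0.46, "x": -0.003, "y": -0.03, "z": 0, "ax": 0, "ay": 0, "az": 0}, {"gripper": -0.46, "x": -0.0034, "y": -0.034, "z": 0, "ax": 0, "ay": 0, "az": 0}, {"gripper": -0.46, "x": -0.0037, "y": -0.037, "z": 0, "ax": 0, "ay": 0, "az": 0}]'

```text
t: 9.2
tool_pos: [486.2, -95.2, 22.1]
eef_rot: [0.033, 0.706, -0.033, 0.706]
ft_force: [-0.0, 1.5, -0.6]
gripper_width: 24.6
```

```bash
python3 wl.py 10 0 18
```

```text
9.2 [486.2 -95.2  22.1] 24.6 [-0.   1.5 -0.6]
tcp rel [  -2.5 -138.9]
dish [490.2 -77.1] 14.92 rel gap [  -0.3 -120.4] rel tcp [ 2.2 18.4]
```

step_arm --motion '[{"gripper": -0.46, "x": -0.0001, "y": -0.001, "z": 0, "ax": 0, "ay": 0, "az": 0}, {"gripper": -0.46, "x": -0.0002, "y": -0.002, "z": 0, "ax": 0, "ay": 0, "az": 0}]'

```text
t: 9.45
tool_pos: [486.1, -96.3, 22.1]
eef_rot: [0.033, 0.706, -0.032, 0.706]
ft_force: [0.0, 2.0, -0.8]
gripper_width: 25.1
```

step_arm --motion '[{"gripper": -0.46, "x": -0.0001, "y": -0.001, "z": 0, "ax": 0, "ay": 0, "az": 0}, {"gripper": -0.46, "x": -0.0002, "y": -0.002, "z": 0, "ax": 0, "ay": 0, "az": 0}]'

```text
t: 9.65
tool_pos: [486.0, -98.5, 22.1]
eef_rot: [0.033, 0.706, -0.033, 0.706]
ft_force: [0.7, 2.0, -0.6]
gripper_width: 25.2
```

```bash
python3 wl.py 11 0 18
```

```text
9.65 [486.  -98.5  22.1] 25.2 [ 0.7  2.  -0.6]
tcp rel [  -2.4 -142.1]
dish [490.  -80.4] 14.94 rel gap [  -0.2 -123.7] rel tcp [ 2.2 18.4]
```

View pics/wf11.png

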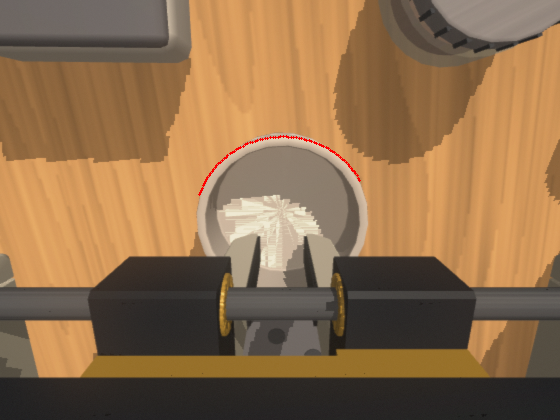

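step_arm --motion '[{"gripper": -0.46, "x": -0.0001, "y": -0.001, "z": 0, "ax": 0, "ay": 0, "az": 0}, {"gripper": -0.46, "x": -0.0002, "y": -0.002, "z": 0, "ax": 0, "ay": 0, "az": 0}]'

```text
t: 9.9
tool_pos: [485.8, -100.7, 22.1]
eef_rot: [0.033, 0.706, -0.033, 0.706]
ft_force: [-0.1, 1.5, -0.8]
gripper_width: 25.0
```

step_arm --motion '[{"gripper": -0.46, "x": -0.0001, "y": -0.001, "z": 0, "ax": 0, "ay": 0, "az": 0}, {"gripper": -0.46, "x": -0.0001, "y": -0.001, "z": 0, "ax": 0, "ay": 0, "az": 0}]'

```text
t: 10.1
tool_pos: [485.6, -102.1, 22.1]
eef_rot: [0.033, 0.706, -0.033, 0.706]
ft_force: [0.5, 0.6, -0.7]
gripper_width: 25.2
```

step_arm --motion '[{"gripper": -0.46, "x": -0.0001, "y": -0.001, "z": 0, "ax": 0, "ay": 0, "az": 0}, {"gripper": -0.46, "x": -0.0001, "y": -0.001, "z": 0, "ax": 0, "ay": 0, "az": 0}]'

```text
t: 10.3
tool_pos: [485.5, -102.9, 22.1]
eef_rot: [0.033, 0.706, -0.033, 0.706]
ft_force: [-0.3, 1.2, -0.4]
gripper_width: 25.3
```

step_arm --motion '[{"gripper": -0.46, "x": -0.0001, "y": -0.001, "z": 0, "ax": 0, "ay": 0, "az": 0}, {"gripper": -0.46, "x": -0.0001, "y": -0.001, "z": 0, "ax": 0, "ay": 0, "az": 0}]'

```text
t: 10.5
tool_pos: [485.4, -103.9, 22.1]
eef_rot: [0.033, 0.706, -0.033, 0.706]
ft_force: [-0.9, 1.4, -1.2]
gripper_width: 25.0
```

```bash
python3 wl.py 12 0 18; python3 look.py 12
```

```text
10.5 [ 485.4 -103.9   22.1] 25.0 [-0.9  1.4 -1.2]
tcp rel [  -2.4 -147.6]
dish [489.5 -85.8] 14.91 rel gap [  -0.2 -129.2] rel tcp [ 2.2 18.4]
10.55 [ 485.4 -103.9   22.1] 25.2 [ 0.7  1.2 -0.2]
```

View pics/both12.png

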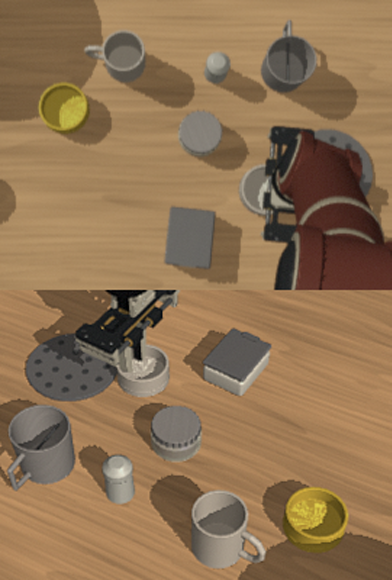

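```bash
cat > fd.py <<'E'
import sys
from h import *
from rig import viewer
k=sys.argv[1]
for n,u,t in (('scene',[float(x) for x in sys.argv[2:4]],(526.1,-203.4)),('top',[float(x) for x in sys.argv[4:6]],(520.3,-209.))):
    im=cv2.imread(f'pics/{n}{k}.png'); c=viewer.calibration(n); G=grad(im)
    p,v=fit(c,G,lambda x,y:circ(x,y,45,38),unproj(c,u,38)[0,:2],(15,15),13)
    q,w=fit(c,G,lambda x,y:circ(x,y,80,8),t,(4,4),5)
    print(n,p.round(1),round(v,2),q.round(1),round(w,2),'dist',np.hypot(*(p-q)).round(1),np.hypot(*(p-np.array(t))).round(1))
    v=cv2.resize(im,None,fx=3,fy=3)
    for P in (circ(*p,45,38,300)[0],circ(*p,45,0,300)[0],circ(*t,80,8,300)[0]):
        for r in proj(c,P): cv2.circle(v,tuple(int(x) for x in (r*3+1).round()),0,(0,0,255),-1)
    m=(proj(c,(*p,38))[0]*3).astype(int); cv2.imwrite(f'pics/fd_{n}{k}.png',v[m[1]-200:m[1]+200,m[0]-300:m[0]+300])
E
python3 fd.py 12 248 152 361 261
```

```text
scene [489.2 -90.3] 13.18 [ 525.8 -204. ] 12.6 dist 119.4 119.0
top [481.5 -81.7] 10.19 [ 523.3 -209.3] 10.07 dist 134.3 133.1
```

View pics/fd_scene12.png

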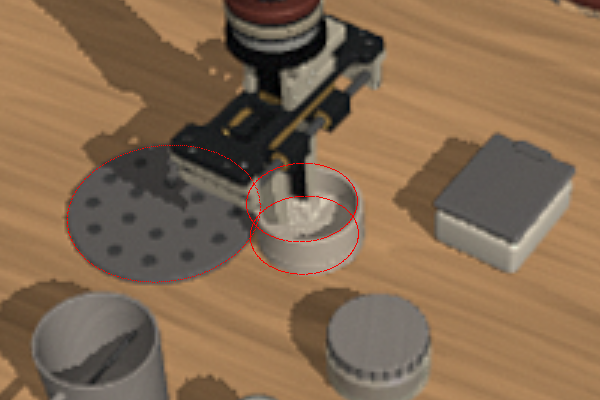

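step_arm --motion '[{"gripper": -0.46, "x": -0.0001, "y": -0.001, "z": 0, "ax": 0, "ay": 0, "az": 0}, {"gripper": -0.46, "x": -0.0001, "y": -0.0015, "z": 0, "ax": 0, "ay": 0, "az": 0}]'

```text
t: 10.85
tool_pos: [485.3, -105.2, 22.1]
eef_rot: [0.033, 0.706, -0.033, 0.706]
ft_force: [-0.3, 1.5, -1.4]
gripper_width: 25.0
```

step_arm --motion '[{"gripper": -0.46, "x": -0.0001, "y": -0.001, "z": 0, "ax": 0, "ay": 0, "az": 0}, {"gripper": -0.46, "x": -0.0001, "y": -0.0015, "z": 0, "ax": 0, "ay": 0, "az": 0}]'

```text
t: 11.05
tool_pos: [485.2, -105.7, 22.0]
eef_rot: [0.033, 0.707, -0.032, 0.706]
ft_force: [0.3, 3.4, -0.3]
gripper_width: 25.6
```

```bash
python3 wl.py 13 0 18
```

```text
11.05 [ 485.2 -105.7   22. ] 25.6 [ 0.3  3.4 -0.3]
tcp rel [  -2.5 -149.4]
dish [489.2 -87.5] 14.99 rel gap [  -0.3 -130.8] rel tcp [ 2.1 18.5]
```

step_arm --motion '[{"gripper": -0.46, "x": 0, "y": -0.0005, "z": 0, "ax": 0, "ay": 0, "az": 0}, {"gripper": -0.46, "x": 0, "y": -0.001, "z": 0, "ax": 0, "ay": 0, "az": 0}]'

```text
t: 11.3
tool_pos: [485.2, -106.5, 22.2]
eef_rot: [0.033, 0.707, -0.032, 0.706]
ft_force: [-0.6, 6.6, 1.9]
gripper_width: 25.2
```

step_arm --motion '[{"gripper": -0.46, "x": 0.0006, "y": 0.006, "z": 0, "ax": 0, "ay": 0, "az": 0}, {"gripper": -0.46, "x": 0.0012, "y": 0.012, "z": 0, "ax": 0, "ay": 0, "az": 0}, {"gripper": -0.46, "x": 0.0018, "y": 0.018, "z": 0, "ax": 0, "ay": 0, "az": 0}, {"gripper": -0.46, "x": 0.0018, "y": 0.018, "z": 0, "ax": 0, "ay": 0, "az": 0}]'

```text
t: 11.7
tool_pos: [487.3, -89.2, 22.1]
eef_rot: [0.032, 0.706, -0.032, 0.706]
ft_force: [-0.0, -0.1, 0.6]
gripper_width: 24.8
```

step_arm --motion '[{"gripper": -0.46, "x": 0, "y": 0, "z": 0.02, "ax": 0, "ay": 0, "az": 0}, {"gripper": -0.46, "x": 0, "y": 0, "z": 0.05, "ax": 0, "ay": 0, "az": 0}, {"gripper": -0.46, "x": 0, "y": 0, "z": 0.09, "ax": 0, "ay": 0, "az": 0}, {"gripper": -0.46, "x": 0, "y": 0.02, "z": 0.13, "ax": 0, "ay": 0, "az": 0}, {"gripper": -0.46, "x": 0, "y": 0.06, "z": 0.16, "ax": 0, "ay": 0, "az": 0}, {"gripper": -0.46, "x": 0, "y": 0.1, "z": 0.19, "ax": 0, "ay": 0, "az": 0}, {"gripper": -0.46, "x": 0, "y": 0.14, "z": 0.22, "ax": 0, "ay": 0, "az": 0}, {"gripper": -0.46, "x": 0, "y": 0.14, "z": 0.22, "ax": 0, "ay": 0, "az": 0}]'

```text
t: 12.5
tool_pos: [489.4, 57.3, 245.8]
eef_rot: [0.031, 0.703, -0.027, 0.71]
ft_force: [-0.3, -0.3, 0.1]
gripper_width: 25.1
```

step_arm --motion '[{"gripper": -0.46, "x": 0, "y": 0.04, "z": 0.01, "ax": 0, "ay": 0, "az": 0}, {"gripper": -0.46, "x": 0, "y": 0.08, "z": 0.02, "ax": 0, "ay": 0, "az": 0}, {"gripper": -0.46, "x": 0, "y": 0.12, "z": 0.03, "ax": 0, "ay": 0, "az": 0}, {"gripper": -0.46, "x": 0, "y": 0.16, "z": 0.04, "ax": 0, "ay": 0, "az": 0}, {"gripper": -0.46, "x": 0, "y": 0.2, "z": 0.05, "ax": 0, "ay": 0, "az": 0}, {"gripper": -0.46, "x": 0, "y": 0.2, "z": 0.05, "ax": 0, "ay": 0, "az": 0}, {"gripper": -0.46, "x": 0, "y": 0.2, "z": 0.05, "ax": 0, "ay": 0, "az": 0}]'

```text
t: 13.2
tool_pos: [487.0, 249.9, 291.4]
eef_rot: [0.032, 0.707, -0.033, 0.706]
ft_force: [0.7, -0.1, -0.5]
gripper_width: 25.1
```

```bash
python3 look.py 14; python3 fd.py 14 248 152 361 261
```

```text
13.2 [487.  249.9 291.4] 25.1 [ 0.7 -0.1 -0.5]
scene [489.3 -88.3] 14.39 [ 528.  -204.5] 14.72 dist 122.4 120.8
top [483.2 -83.5] 13.14 [ 520.6 -209.3] 14.63 dist 131.3 130.9
```

View pics/both14.png

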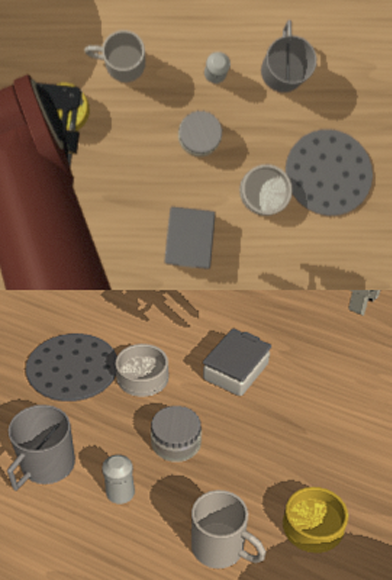

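View pics/fd_top14.png

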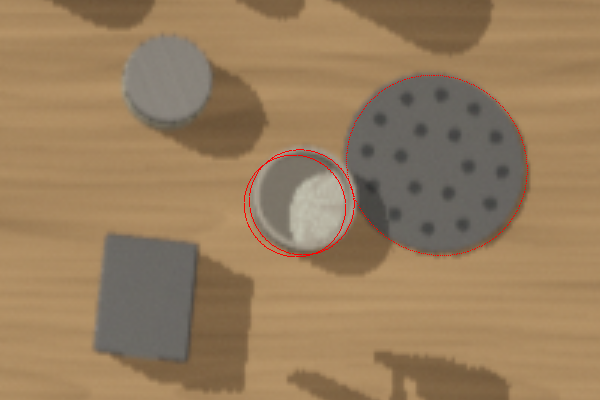

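step_arm --motion '[{"gripper": -0.46, "x": 0, "y": -0.05, "z": 0, "ax": 0, "ay": 0, "az": 0}, {"gripper": -0.46, "x": 0, "y": -0.1, "z": 0, "ax": 0, "ay": 0, "az": 0}, {"gripper": -0.46, "x": 0, "y": -0.15, "z": 0, "ax": 0, "ay": 0, "az": 0}, {"gripper": -0.46, "x": 0.01, "y": -0.2, "z": 0, "ax": 0, "ay": 0, "az": 0}, {"gripper": -0.46, "x": 0.01, "y": -0.25, "z": 0, "ax": 0, "ay": 0, "az": 0}, {"gripper": -0.46, "x": 0.01, "y": -0.3, "z": 0, "ax": 0, "ay": 0, "az": 0}, {"gripper": -0.46, "x": 0.01, "y": -0.35, "z": 0, "ax": 0, "ay": 0, "az": 0}, {"gripper": -0.46, "x": 0.01, "y": -0.4, "z": 0, "ax": 0, "ay": 0, "az": 0}]'

```text
t: 14.1
tool_pos: [495.3, -152.8, 292.1]
eef_rot: [0.034, 0.706, -0.034, 0.706]
ft_force: [0.5, 1.0, -0.4]
gripper_width: 25.2
```

step_arm --motion '[{"gripper": -0.46, "x": 0, "y": -0.03, "z": 0, "ax": 0, "ay": 0, "az": 0}, {"gripper": -0.46, "x": 0, "y": -0.03, "z": 0, "ax": 0, "ay": 0, "az": 0}, {"gripper": -0.46, "x": 0, "y": -0.03, "z": 0, "ax": 0, "ay": 0, "az": 0}, {"gripper": -0.46, "x": 0, "y": -0.03, "z": 0, "ax": 0, "ay": 0, "az": 0}]'

```text
t: 14.5
tool_pos: [496.7, -177.9, 291.8]
eef_rot: [0.033, 0.707, -0.032, 0.706]
ft_force: [0.9, 0.3, -0.1]
gripper_width: 25.1
```

```bash
cat > wd.py <<'E'
from h import *
from rig import env, viewer
s=env.get_state(); c=viewer.calibration('wrist'); im=viewer.grab_frame('wrist')[:,:,::-1].copy(); cv2.imwrite('pics/w15.png',im)
print(s['t'],s['tool_pos']); G=grad(im)
p,v=fit(c,G,lambda x,y:circ(x,y,45,38),(488,-87),(15,15),13)
q,w=fit(c,G,lambda x,y:circ(x,y,80,8),(523,-206),(10,10),11)
print(p,v,q,w,np.hypot(*(p-q)))
p2,v=fit(c,G,lambda x,y,r:circ(x,y,r,38),(*p,45),(4,4,3),9)
q2,w=fit(c,G,lambda x,y,r:circ(x,y,r,8),(*q,80),(4,4,3),9)
print(p2,v,q2,w,np.hypot(*(p2-q2)[:2]))
V=cv2.resize(im,None,fx=2,fy=2)
for P in (circ(*p,45,38,300)[0],circ(*p,45,0,300)[0],circ(*q,80,8,300)[0],circ(*q,80,0,300)[0]):
    for r in proj(c,P): cv2.circle(V,tuple(int(x) for x in (r*2+.5).round()),0,(0,0,255),-1)
cv2.imwrite('pics/wd15.png',V[100:640,200:960])
E
python3 wd.py
```

```text
14.5 [ 496.69001675 -177.90239347  291.84327162]
[489.12411904 -86.25163783] 15.0 [ 524.7455317  -205.32332853] 14.070129216458751 124.28576977151546
[489.12411904 -87.25163783  44.25      ] 15.0 [ 523.1110075  -208.68778791   80.88101214] 14.1626844729576 126.1025262840226
```

View pics/wd15.png

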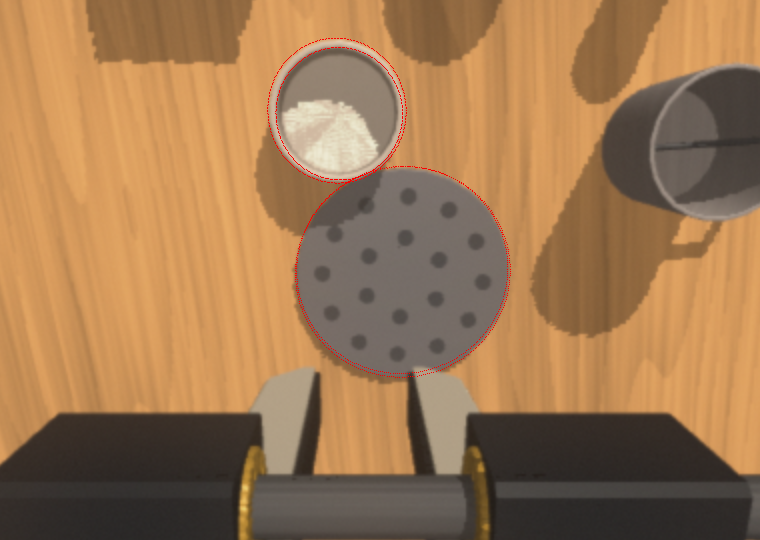

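```bash
python3 -c "
from rig import hand_in
print(hand_in())"
```

```text
the job is handed in; nothing more can be done
None
```

I pushed the white dish through the gap between the jar and the bin until it touched the trivet, then handed the job in at about 14.6 s of the 48 s. I pushed with the part-open fingertips against the inside of its front wall, and it stayed flat in every picture I took.

- **Gap:** the wrist camera put the dish about 3 mm from the gap's centre, all of it along the direction of travel. The push force stayed at 1–3 N, so I saw no sign of a bump. The jar, the bin and the other things look unmoved in the last top and scene pictures, though I did not measure the sifter, shaker and mug for shift.
- **Trivet contact:** the force rose to 6.6 N on the last 1 mm step, so I took that as contact. I backed the fingers off without touching the dish and lifted clear. The tool finished 292 mm up, over the trivet, touching nothing.
- **Final distance (disagrees between cameras):** centre to centre, the close wrist view gave 124–126 mm. The scene camera gave 122 mm, which is impossible since touching is 125 mm. The top camera gave 131 mm. I trusted the wrist view and the contact force, and the two valid readings are within the 133 mm limit.

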